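# Roll the big capacitor onto its mounting line

### The arm

A 7-joint arm with a two-finger parallel gripper is mounted at the origin on the work surface. World frame = base frame: x ahead of the robot, y to its left, z up, the work surface at z = 0. Lengths are in mm, angles in rad, forces in N, time in s.
With the tool pointing down it reaches from about 400 to 900 mm from the base axis. Payload 5.6 kg.
Tool frame: the origin (TCP) lies on the centre line of the jaws, within the pads' length; the fingertips stand 17 mm ahead of it and the grasp point (between the pads) lies 2 mm behind it; z points along the fingers, x is the direction in which the jaws open and shut, and the axes are right-handed (so a half turn about z gives the same grasp; the last joint's range is limited). The gripper opens to 92 mm and grips with 3 to 60 N. Pads are 20 mm wide; open, the fingers measure 128 mm over their backs; the gripper's body (75 mm by 189 mm) begins 69 mm behind the grasp point.
Start: joints at [-1.232, 0.468, -0.012, 1.603, 0.006, 1.071, -0.056], TCP at [242.224, 603.188, 231.592] pointing down, gripper open.
Joint ranges: [-2.53, 2.53], [-0.31, 2.02], [-1.57, 1.55], [0.28, 2.44], [-1.29, 4.43], [0.15, 1.84], [-2.92, 2.92]. Speed limits (rad/s): [2.57, 2.57, 3.14, 3.14, 3.14, 3.14, 3.14].

### API

Orientations are given as [roll, pitch, yaw] about the fixed x, y, z axes, in that order (R = Rz(yaw) Ry(pitch) Rx(roll)).
In Python, from station import manip, get_image gives the robot as it stands.
- The arm moves only by the tool servo_tool, never from a script. Its argument "steps" is a list that holds one entry, the list of rows, each a list of 7 numbers: the shift along the tool's x, y, z in m, then the turn, a rotation vector about the tool's x, y, z in degrees, then the opening in per cent of the stroke, from 0 (shut) to 100 (fully open). In form: [[[x, y, z, wx, wy, wz, jaw], ...]]. A call has exactly 8 rows; each row is the pose to reach, as a shift and turn from the pose commanded when the call began, along the tool's axes at that moment; what a row does not reach only later rows make up. A row lasts 1/10 s, in which the tool goes at most 50 mm and 8.59 degrees, less where a joint would pass 70% of its speed; a pose out of reach is approached as far as the arm can. A call with a gripper value outside its range is refused whole. The fingers move at their own pace and stop on an object; "newtons" is the grip in N (left out, the last holds). Time passes only in rows, so rows that repeat a pose let the fingers close, or fill a call up. It gives the time, the measured TCP pose, the force and the opening at its end, in the units of the state.
- manip.sense(): the state, without advancing time (a new reading comes with each control period).
- get_image(name): name is "scene" or "top" or "wrist"; returns a dict with "pixels" (384x512x3 uint8, blue, green, red), "range_z" (384x512 float32, mm along the optical axis (not along the pixel's ray), 0 where there is no reading), "fov_y" (degrees; the focal length in pixels is half the picture's height over the tangent of half this angle, whatever the lens; pixels are square), "cx", "cy" (the principal point, pixels), "T" (4x4, takes a point from camera to world coordinates); the wrist camera has in their place "hand_eye" (4x4, takes a point from camera to tool coordinates, whose origin is the TCP and whose axes are the tool frame's). Camera axes: x right, y down, z forward; pixel columns grow to the right and rows downward; lengths in mm; the calibration is good to about 2 mm. A picture is of the moment at which its call begins: read the wrist's pose just before it.
- manip.sign_off(): hands the job in, once; it reports no verdict.
The state is a dict: "time": time; "joints": joint angles; "joint_vel": joint speeds; "tau": joint torques, N m; "ee_pos": TCP position; "eef_rot": TCP orientation; "force": force on the tool from outside, world axes, zero at the start; "torque": the same for the moment, N m; "opening": opening from 0.0 (shut) to 1.0 (fully open).
Only numpy, scipy, OpenCV 4.12 (cv2) and the standard library are available. Lean on these libraries where they do the work, as an engineer would, in place of code of your own. Each camera call takes 0.05 s, during which the arm holds its last target. There are 200 camera calls.

### The job

Push the blue capacitor sideways by its top so that it rolls over the foam board and comes to rest centred on the yellow line, lying along it, ready to be strapped down. Use only the fingertips on its upper half: do not pinch it, lift it, slide it without rolling or push it low down on its side, and leave the black capacitor and everything else on the bench where they are.

Things in the scene. Friction and masses are not known exactly. Their poses are not given: they have to be found in the camera images.
- cap_blue: Blue capacitor: solid cylinder 50 mm across, 100 mm long, 0.15 to 0.3 kg, lying on the board between the lines, parallel to them within 4 degrees. White lengthwise stripe, uppermost at the start; two terminals on one end stick out 6 mm. Origin: centre of the cylinder; x along its axis to the terminals, y and z turn as it rolls (z starts up). Axis 33 mm, top 58 mm above the bench.
- line_yellow: The target: yellow stripe 150 mm long, 16 mm wide, paper-thin, stuck on the foam. Origin: middle of the stripe, on the board's top face, 8 mm above the bench. x runs along the stripe, y across it, z up. It is parallel to the white line and 170 mm from it; either one may be on the left. The blue capacitor starts 65 to 105 mm from it.
- line_white: White stripe like the yellow one; the black capacitor already lies on it. Same origin and axes as the yellow line.
- board: Fixed level plate 220 x 320 x 8 mm faced with grey foam. Origin: centre of its underside, on the bench; x along the short side, y along the long side; lines at y = +-85 mm. A cylinder rolled slowly stops within a few mm when let go. Friction of foam and fingers about 0.6: a fingertip pressed lightly (2 to 10 N) on the top and moved sideways rolls the capacitor half as far as it moves.
- cap_black: Black capacitor with a grey stripe, same size and frame as the blue one, loose, lying on the white line. To be left alone.
- pushbutton: Loose panel pushbutton standing upright on the board beyond the far end of the blue capacitor: black body 26 mm in diameter, red cap, 34 mm high in all. Origin: centre of its underside. To be left alone.
- dial: Loose white control knob standing on the board before the near end of the blue capacitor: 26 mm in diameter, 18 mm high. Origin: centre of its underside. To be left alone.
- screwdriver: Screwdriver with a red handle lying on the bench to the left of the board. Origin: at its underside. To be left alone.
- jar: Clear closed jar with a yellow cap, 60 mm in diameter, 70 mm high, on the bench to the right. Origin: centre of its underside. To be left alone.
- mug: White mug, 76 mm in diameter, 90 mm high, on the bench to the left of the board. Origin: centre of its underside. To be left alone.
- tin: Brass-coloured tin with a pale lid, 70 mm in diameter, 50 mm high, on the bench to the right. Origin: centre of its underside. To be left alone.
Things that resemble listed ones, but are neither listed nor needed, are in the scene too. Of the things that look like the cap_blue, the middle-sized one is meant.

How it is judged:
By the outcome, as a careful person would: the job done as asked, in the order asked, and still so for the second after the job is handed in, with the robot touching nothing.
It also fails if it takes over 56 s, if anything falls off the work surface, if the arm or the gripper's body presses on something with over 40 N, if the wrist force passes 120 N, or if a joint passes its speed limit or range.

## Working session

There is one attempt and no reset: what is moved stays moved. The work goes in short steps, Python scripts to look and compute and a tool call to move; the robot and the scene stay as the last step left them, time stands still between calls to the robot, and variables do not carry over. Pictures are saved under pics/ and viewed, about 8 in all and at most 12, crops included, and the job is handed in when it is done.

Besides the shell and the picture viewer there is one more tool, called in YAML: its name, and indented under it one key for each argument. servo_tool: Moves the arm, as the interface text tells. Its arguments: {"type":"object","properties":{"steps":{"type":"array"},"newtons":{"type":"number"}},"required":["steps"]}

```bash
mkdir -p pics
cat > h.py <<'E'
import numpy as np, cv2
from station import manip, get_image
from scipy.spatial.transform import Rotation as R
def cloud(d,T=None):
    f=192/np.tan(np.radians(d["fov_y"])/2); v,u=np.mgrid[0:384,0:512]; z=d["range_z"]
    p=np.stack([(u-d["cx"])/f*z,(v-d["cy"])/f*z,z],-1); T=d["T"] if T is None else T
    return p@T[:3,:3].T+T[:3,3]
E
python3 - <<'E'
from h import *
s=manip.sense(); print({k:np.round(s[k],3) for k in("time","ee_pos","eef_rot","force","opening")})
for n in("top","scene"):
    d=get_image(n); np.savez(n+".npz",**d); cv2.imwrite(f"pics/{n}.png",cv2.resize(d["pixels"],(768,576))); print(n,d["fov_y"],d["cx"],d["cy"],d["T"].round(3).tolist())
E
```

```text
{'time': np.float64(0.0), 'ee_pos': array([242.055, 602.658, 230.643]), 'eef_rot': array([3.141e+00, 2.000e-03, 1.189e+00]), 'force': array([ 0.111, -0.597,  0.395]), 'opening': np.float64(0.999)}
top 48.46881667411202 252.54068410323217 190.37248372313456 [[0.012, -0.997, 0.077, 483.482], [-1.0, -0.014, -0.025, -2.627], [0.026, -0.076, -0.997, 1266.475], [0.0, 0.0, 0.0, 1.0]]
scene 50.852345402873055 251.99106561728053 186.2125721163527 [[-0.533, 0.484, -0.694, 1386.676], [0.846, 0.318, -0.427, 502.897], [0.014, -0.815, -0.579, 751.496], [0.0, 0.0, 0.0, 1.0]]
```

View pics/top.png

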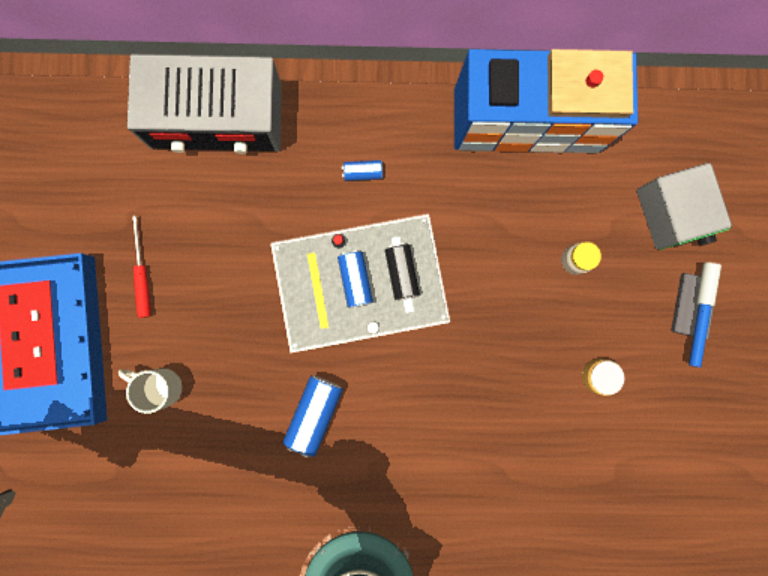

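View pics/scene.png

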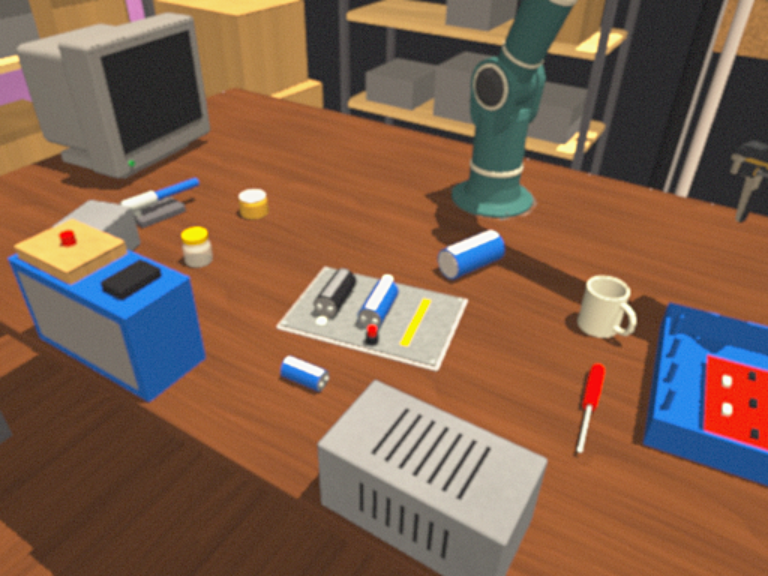

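The top view shows the blue capacitor at about (355,278), with the yellow line to its left at (318,290). The pushbutton is at (338,240) and the dial at (373,327). The larger and smaller blue look-alikes are off the board. The scene view confirms this layout. Next I'll measure.

```bash
cat >> h.py <<'E'
def ray(d,uv,z,T=None):
    f=192/np.tan(np.radians(d["fov_y"])/2); T=d["T"] if T is None else T
    uv=np.atleast_2d(uv).astype(float)
    r=np.c_[(uv[:,0]-d["cx"])/f,(uv[:,1]-d["cy"])/f,np.ones(len(uv))]@T[:3,:3].T
    return T[:3,3]+r*((z-T[2,3])/r[:,2])[:,None]
def rect(P):
    (c,wh,a)=cv2.minAreaRect(P[:,:2].astype(np.float32)); b=cv2.boxPoints((c,wh,a)); e=b[1]-b[0] if np.hypot(*(b[1]-b[0]))>np.hypot(*(b[2]-b[1])) else b[2]-b[1]
    if e[0]<0:e=-e
    return np.round([*c,max(wh),min(wh),np.degrees(np.arctan2(e[1],e[0]))],1)
def pix(m): return np.argwhere(m)[:,::-1]
def measure(d,box=None,T=None):
    """box: world xy limits. returns dict of [cx,cy,L,W,angle]"""
    hsv=cv2.cvtColor(d["pixels"],cv2.COLOR_BGR2HSV); H,S,V=hsv[...,0].astype(int),hsv[...,1],hsv[...,2]
    P=cloud(d,T); ok=d["range_z"]>0
    x0,x1,y0,y1=box or (385,640,-120,200)
    B=ok&(P[...,0]>x0)&(P[...,0]<x1)&(P[...,1]>y0)&(P[...,1]<y1)&(P[...,2]<75)
    o={}
    def big(m):
        n,l,st,_=cv2.connectedComponentsWithStats(m.astype(np.uint8)); return l==1+np.argmax(st[1:,4]) if n>1 else m
    m=big(B&(H>20)&(H<35)&(S>120)&(V>90)); o["yellow"]=rect(ray(d,pix(m),8,T)); o["yz"]=np.median(P[m][:,2])
    y=pix(m)
    for n,m,z in(("blue",(H>100)&(H<125)&(S>110),33),("red",((H<6)|(H>172))&(S>150)&(V>90),34)):
        m=big(B&m&(P[...,2]>15)); 
        if m.any(): o[n]=rect(ray(d,pix(m),z,T)); o[n+"_z"]=np.percentile(P[m][:,2],[5,50,95]).round(1)
    # capacitor via depth: points above 42 mm, grouped
    m=B&(P[...,2]>40); n,l,st,_=cv2.connectedComponentsWithStats(m.astype(np.uint8))
    for i in range(1,n):
        if st[i,4]>40: q=P[l==i]; o[f"high{i}"]=(*rect(q),q[:,2].max().round(1),d["pixels"][l==i].mean(0).round())
    return o
E
python3 - <<'E'
from h import *
for n in("top","scene"):
    d=dict(np.load(n+".npz")); print(n)
    for k,v in measure(d).items(): print(k,v)
d=dict(np.load("top.npz")); cv2.imwrite("pics/topc.png",cv2.resize(d["pixels"][135:245,170:310],None,fx=5,fy=5,interpolation=cv2.INTER_CUBIC))
E
```

```text
top
yellow [568.6  86.6 146.2  16.2  11.6]
yz 7.528763186440983
blue [587.5  30.9  99.5  15.8  14. ]
blue_z [40.  50.2 57.4]
high1 (np.float64(590.0), np.float64(13.7), np.float64(102.2), np.float64(48.4), np.float64(12.3), np.float64(62.7), array([221., 172., 137.]))
high2 (np.float64(599.6), np.float64(-77.8), np.float64(90.8), np.float64(48.1), np.float64(12.0), np.float64(63.4), array([105., 111., 115.]))
high3 (np.float64(392.6), np.float64(72.9), np.float64(56.9), np.float64(18.8), np.float64(83.7), np.float64(71.4), array([208., 161., 127.]))
scene
yellow [570.7  87.3 144.   15.9  11.8]
yz 7.4386224041766695
blue [577.2  25.7 117.2  21.8  12.1]
blue_z [33.3 46.6 53.8]
high1 (np.float64(397.8), np.float64(71.3), np.float64(67.9), np.float64(26.9), np.float64(87.9), np.float64(68.7), array([179., 149., 128.]))
high2 (np.float64(600.4), np.float64(-76.9), np.float64(85.7), np.float64(46.0), np.float64(11.7), np.float64(60.0), array([116., 123., 129.]))
high3 (np.float64(593.5), np.float64(15.2), np.float64(102.7), np.float64(44.5), np.float64(13.1), np.float64(60.0), array([230., 189., 157.]))
```

View pics/topc.png

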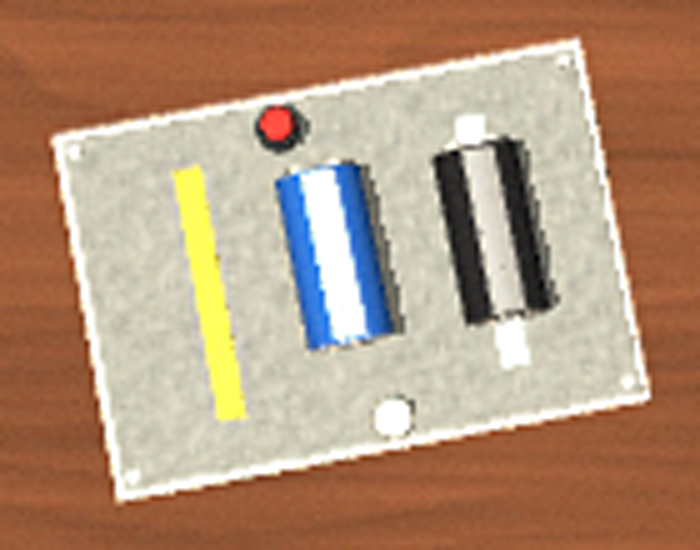

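servo_tool:
  steps:
    - [[-0.025, 0.033, 0, 0, 0, 3, 100], [-0.05, 0.066, 0, 0, 0, 7, 100], [-0.08, 0.106, 0, 0, 0, 11, 100], [-0.11, 0.146, 0, 0, 0, 15, 100], [-0.14, 0.186, 0, 0, 0, 19, 100], [-0.17, 0.226, 0, 0, 0, 23, 100], [-0.2, 0.265, 0, 0, 0, 27, 100], [-0.22, 0.291, 0, 0, 0, 30, 100]]

```text
time: 0.9
ee_pos: [431.8, 286.9, 231.5]
eef_rot: [3.141, 0.0, 0.659]
force: [0.3, 0.4, 1.1]
opening: 1.0
```

```bash
cat >> h.py <<'E'
def toTool(target_xy, target_yaw_deg, s=None):
    s=s or manip.sense(); r=R.from_euler("xyz",s["eef_rot"]); t=np.array(s["ee_pos"],float)
    tgt=np.array([*target_xy[:2], target_xy[2] if len(target_xy)>2 else t[2]])
    g=R.from_euler("xyz",[np.pi,0,np.radians(target_yaw_deg)])
    return (r.inv().apply(tgt-t)/1000).round(4),(r.inv()*g).as_rotvec(degrees=True).round(2)
def tT(s=None):
    s=s or manip.sense(); M=np.eye(4); M[:3,:3]=R.from_euler("xyz",s["eef_rot"]).as_matrix(); M[:3,3]=s["ee_pos"]; return M
E
python3 - <<'E'
from h import *
d=get_image("wrist"); print(d["hand_eye"].round(3).tolist(),d["fov_y"],d["cx"],d["cy"])
s=manip.sense(); print(s["time"],np.round(s["ee_pos"],1),np.round(s["eef_rot"],4),s["force"])
print(toTool((590,50,230),12)); t=dict(np.load("top.npz")); print("button",ray(t,[[225.6,160]],32),"dial",ray(t,[[170+393/5,135+417/5]],17))
E
```

```text
[[1.0, -0.0, -0.0, 1.042], [0.0, 0.956, 0.293, -81.761], [0.0, -0.293, 0.956, -153.239], [0.0, 0.0, 0.0, 1.0]] 60.276508822845564 256.09130058342134 194.03917211534576
0.95 [434.5 282.4 231.6] [3.1381e+00 6.0000e-04 6.5150e-01] [ 1.68990364 -3.43980737  0.0570192 ]
(array([-0.0172,  0.2791,  0.0026]), array([ 2.100e-01, -1.000e-02,  2.533e+01]))
button [[666.17155642  46.27770667  32.        ]] dial [[497.30612997 -23.16679177  17.        ]]
```

servo_tool:
  steps:
    - [[-0.002, 0.035, 0, 0, 0, 3, 100], [-0.004, 0.075, 0, 0, 0, 7, 100], [-0.007, 0.115, 0, 0, 0, 11, 100], [-0.01, 0.16, 0, 0, 0, 15, 100], [-0.012, 0.2, 0, 0, 0, 19, 80], [-0.015, 0.24, 0, 0, 0, 22, 60], [-0.017, 0.27, 0, 0, 0, 25, 50], [-0.017, 0.279, 0, 0, 0, 25.5, 50]]

```text
time: 1.75
ee_pos: [590.3, 57.0, 231.3]
eef_rot: [3.14, 0.0, 0.215]
force: [-0.0, 0.7, 0.2]
opening: 0.681
```

Run:
```python
from h import *
get_image("wrist")
s=manip.sense(); d=get_image("wrist"); T=tT(s)@d["hand_eye"]
print(s["time"],np.round(s["ee_pos"],1),np.round(s["eef_rot"],4),s["force"],s["opening"])
for k,v in measure(d,(450,700,-120,200),T).items(): print(k,v)
cv2.imwrite("pics/w1.png",d["pixels"]); np.savez("w1.npz",T=T,**d)
```

```text
1.8 [590.2  57.7 231.2] [3.140e+00 2.000e-04 2.161e-01] [ 0.45958706 -0.12518907  0.94760249] 0.62985485766858
yellow [572.3  88.4 147.1  13.9  11.7]
yz 8.958624527955891
blue [589.4  27.7 104.5  21.1  12.4]
blue_z [36.3 49.2 55.2]
red [670.   49.3  18.6  16.9 -77.6]
red_z [30.8 42.  43.5]
high1 (np.float64(592.9), np.float64(15.3), np.float64(102.3), np.float64(48.4), np.float64(12.6), np.float64(60.6), array([209., 172., 152.]))
high2 (np.float64(670.0), np.float64(49.3), np.float64(17.1), np.float64(16.9), np.float64(-57.3), np.float64(45.2), array([ 94., 101., 252.]))
high3 (np.float64(607.8), np.float64(-73.3), np.float64(102.4), np.float64(43.8), np.float64(12.2), np.float64(60.8), array([65., 66., 68.]))
```

View pics/w1.png

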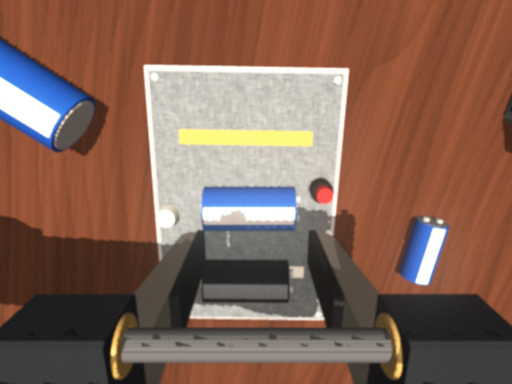

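The wrist view shows the cap body at columns 203–296, row 207, the yellow line at columns 179–313, row 138, and the button at (323,191). All three views put the cap about 75.5 mm from the line, about 5 mm along it towards the button, and within 1° of parallel. I'll move above the trailing side of its top.

servo_tool:
  steps:
    - [[-0.001, 0.008, 0.015, 0, 0, 0, 60], [-0.003, 0.02, 0.04, 0, 0, 0, 60], [-0.005, 0.032, 0.065, 0, 0, 0, 60], [-0.006, 0.042, 0.09, 0, 0, 0, 60], [-0.0075, 0.05, 0.115, 0, 0, 0, 60], [-0.0075, 0.05, 0.135, 0, 0, 0, 60], [-0.0075, 0.05, 0.145, 0, 0, 0, 60], [-0.0075, 0.05, 0.146, 0, 0, 0, 60]]

```text
time: 2.65
ee_pos: [591.1, 11.5, 83.8]
eef_rot: [-3.141, 0.003, 0.222]
force: [0.6, -0.5, -0.1]
opening: 0.599
```

```bash
cat >> h.py <<'E'
def look(name,box=(450,700,-120,200)):
    s=manip.sense(); d=get_image("wrist"); T=tT(s)@d["hand_eye"]; np.savez(name+".npz",T=T,**d); cv2.imwrite(f"pics/{name}.png",d["pixels"])
    print(s["time"],np.round(s["ee_pos"],1),np.degrees(s["eef_rot"]).round(2),np.round(s["force"],1),round(float(s["opening"]),3))
    d2=get_image("top")
    for n,dd,t in(("W",d,T),("T",d2,None)):
        for k,v in measure(dd,box,t).items():
            if k[:4] in("yell","blue","high") and "_" not in k: print(n,k,*[np.array(x) for x in v])
E
python3 -c "
from h import *
look('w2')"
```

```text
2.65 [591.1  11.5  83.8] [-179.94    0.19   12.75] [ 0.6 -0.5 -0.1] 0.599
W yellow 572.4 88.6 150.2 16.2 11.5
W blue 591.4 19.0 113.7 42.6 13.6
W high1 592.9 15.6 102.4 48.5 12.8 75.0 [194. 153. 131.]
W high4 669.6 49.6 17.5 17.3 -1.8 44.0 [ 61.  66. 236.]
W high6 607.5 -53.8 89.3 6.8 11.9 50.8 [21. 21. 21.]
W high7 610.6 -84.7 101.4 18.6 12.0 60.2 [66. 68. 69.]
T yellow 614.2 98.7 57.2 12.7 7.4
T high1 605.3 -76.8 102.4 48.7 12.1 63.2 [68. 71. 74.]
```

View pics/w2.png

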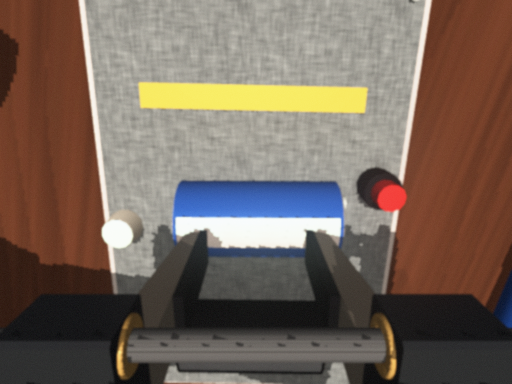

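The tips are just above the capacitor's stripe, about 4 mm behind its top, spanning columns 205–310. I'll shift back a little and come down gently.

servo_tool:
  steps:
    - [[0, 0.002, 0.002, 0, 0, 0, 60], [0, 0.004, 0.004, 0, 0, 0, 60], [0, 0.004, 0.006, 0, 0, 0, 60], [0, 0.004, 0.008, 0, 0, 0, 60], [0, 0.004, 0.009, 0, 0, 0, 60], [0, 0.004, 0.0095, 0, 0, 0, 60], [0, 0.004, 0.01, 0, 0, 0, 60], [0, 0.004, 0.01, 0, 0, 0, 60]]

```text
time: 3.55
ee_pos: [593.6, 6.3, 75.5]
eef_rot: [-3.142, 0.0, 0.22]
force: [-0.8, 0.7, -1.0]
opening: 0.6
```

servo_tool:
  steps:
    - [[0, 0, 0.001, 0, 0, 0, 60], [0, 0, 0.0015, 0, 0, 0, 60], [0, -0.004, 0.0015, 0, 0, 0, 60], [0, -0.008, 0.0015, 0, 0, 0, 60], [0, -0.012, 0.0015, 0, 0, 0, 60], [0, -0.016, 0.0015, 0, 0, 0, 60], [0, -0.02, 0.0015, 0, 0, 0, 60], [0, -0.02, 0.0015, 0, 0, 0, 60]]

```text
time: 4.35
ee_pos: [589.4, 26.2, 75.3]
eef_rot: [-3.141, -0.0, 0.221]
force: [-3.1, -1.2, 7.8]
opening: 0.595
```

```bash
python3 -c "
from h import *
look('w3')" | grep -v T
```

```text
4.35 [589.4  26.2  75.3] [-1.7997e+02 -2.0000e-02  1.2660e+01] [-3.1 -1.2  7.8] 0.595
W yellow 572.4 88.6 150.5 16.3 11.5
W blue 588.8 30.6 113.8 40.1 13.4
W high1 592.6 27.0 107.2 46.0 12.1 75.0 [176. 154. 141.]
W high2 669.4 49.7 17.2 17.1 -57.2 44.2 [ 53.  58. 227.]
W high4 606.0 -65.6 102.1 13.6 12.0 59.7 [42. 43. 44.]
  return _methods._mean(a, axis=axis, dtype=dtype,
  ret = ret.dtype.type(ret / rcount)
```

servo_tool:
  steps:
    - [[0, -0.004, 0, 0, 0, -1.25, 60], [0, -0.008, 0, 0, 0, -2.5, 60], [0, -0.012, 0, 0, 0, -3.75, 60], [0, -0.016, 0, 0, 0, -5, 60], [0, -0.016, -0.004, 0, 0, -5, 60], [0, -0.016, -0.012, 0, 0, -5, 60], [0, -0.005, -0.012, 0, 0, -5, 60], [0, 0.002, -0.012, 0, 0, -5, 60]]

```text
time: 5.25
ee_pos: [590.2, 22.3, 86.4]
eef_rot: [3.141, -0.001, 0.307]
force: [-0.1, -0.1, 0.1]
opening: 0.597
```

```bash
python3 -W ignore -c "
from h import *
look('w4')" | grep -v T
```

```text
5.25 [590.2  22.3  86.4] [ 1.7995e+02 -4.0000e-02  1.7570e+01] [-0.1 -0.1  0.1] 0.597
W yellow 572.4 88.5 150.2 16.3 11.4
W blue 590.0 31.8 113.0 52.0 15.7
W high1 591.5 34.9 107.4 46.7 15.9 75.0 [205. 164. 143.]
W high2 669.5 49.8 17.7 17.3 -17.1 44.0 [ 57.  62. 231.]
W high4 599.5 -53.7 60.9 4.1 13.2 47.3 [20. 20. 21.]
W high8 610.6 -81.8 101.3 26.0 16.1 60.7 [72. 74. 76.]
```

View pics/w4.png

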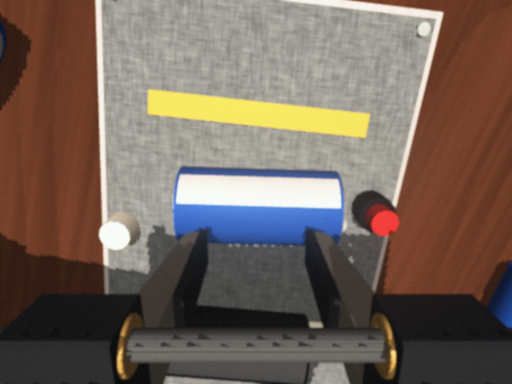

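```bash
cat >> h.py <<'E'
YC=np.array([572.4,88.5]); YA=11.6
def cap(name,show=True):
    d=dict(np.load(name+".npz")); P=cloud(d,d["T"]); hsv=cv2.cvtColor(d["pixels"],cv2.COLOR_BGR2HSV)
    c=np.cos(np.radians(YA)); s=np.sin(np.radians(YA)); q=(P[...,:2]-YC)@np.array([[c,-s],[s,c]])
    m=(P[...,2]>44)&(P[...,2]<61)&(d["range_z"]>0)&(abs(q[...,0])<66)&(q[...,1]>-110)&(q[...,1]<60)&(hsv[...,2]>70)
    n,l,st,_=cv2.connectedComponentsWithStats(m.astype(np.uint8)); m=l==1+np.argmax(st[1:,4])
    X=q[m]; Z=P[m][:,2]
    # crest: fit quadratic surface in bins along axis -> crest line
    xs,ys=[],[]
    for a in range(-46,60,4):
        b=(X[:,0]>=a)&(X[:,0]<a+4)
        if b.sum()>25:
            y,z=X[b,1],Z[b]
            A=np.c_[2*y,2*z,np.ones(len(y))]
            r=25; from scipy.optimize import least_squares
            o=least_squares(lambda p:np.hypot(y-p[0],z-p[1])-r,[y.mean(),33],loss="soft_l1"); xs.append(a+2);ys.append(o.x[0])
    k=np.polyfit(xs,ys,1); r=np.array(ys)-np.polyval(k,xs); g=abs(r)<3; k=np.polyfit(np.array(xs)[g],np.array(ys)[g],1)
    print(name,"ends along",np.percentile(X[:,0],[.5,99.5]).round(1),"yaw rel",np.degrees(np.arctan(k[0])).round(2),"across at along=0",k[1].round(1),"resid",r[g].std().round(2),"n",len(xs))
    w=YC+np.array([[c,-s],[s,c]])@np.array([0,k[1]]); print("  axis pt world",w.round(1))
E
python3 -W ignore -c "
from h import *
for n in('w1','w2','w3','w4'): cap(n)"
```

```text
w1 ends along [-45.2  56.3] yaw rel 0.81 across at along=0 -76.7 resid 0.09 n 26
  axis pt world [587.8  13.3]
w2 ends along [-44.5  55.5] yaw rel 0.8 across at along=0 -76.4 resid 0.14 n 26
  axis pt world [587.8  13.6]
w3 ends along [-44.7  55.5] yaw rel 0.71 across at along=0 -66.1 resid 0.38 n 26
  axis pt world [585.7  23.8]
w4 ends along [-44.7  55.9] yaw rel 3.94 across at along=0 -57.8 resid 0.57 n 27
  axis pt world [584.   31.9]
```

servo_tool:
  steps:
    - [[0, -0.002, 0.008, 0, 0, 0, 60], [0, -0.002, 0.012, 0, 0, 0, 60], [0, -0.006, 0.012, 0, 0, -0.3, 60], [0, -0.012, 0.012, 0, 0, -0.6, 60], [0, -0.018, 0.012, 0, 0, -1, 60], [0, -0.024, 0.012, 0, 0, -1.3, 60], [0, -0.03, 0.012, 0, 0, -1.6, 60], [0, -0.033, 0.012, 0, 0, -1.6, 60]]

```text
time: 6.15
ee_pos: [580.3, 56.1, 75.2]
eef_rot: [-3.141, -0.002, 0.336]
force: [-1.3, -0.7, 12.1]
opening: 0.6
```

servo_tool:
  steps:
    - [[0, 0, 0, 0, 0, 0, 60], [0, 0, -0.004, 0, 0, 0, 60], [0, 0, -0.012, 0, 0, 0, 60], [0, 0.007, -0.012, 0, 0, 0, 60], [0, 0.014, -0.012, 0, 0, 0, 60], [0, 0.017, -0.012, 0, 0, 0, 60], [0, 0.017, -0.012, 0, 0, 0, 60], [0, 0.017, -0.012, 0, 0, 0, 60]]

```text
time: 6.95
ee_pos: [585.1, 39.0, 85.8]
eef_rot: [-3.141, 0.001, 0.335]
force: [-0.1, 0.3, -0.8]
opening: 0.603
```

```bash
cat >> h.py <<'E'
def rel():
    s=manip.sense(); c=np.cos(np.radians(YA)); n=np.sin(np.radians(YA)); print("tcp in line frame",((np.array(s["ee_pos"][:2])-YC)@np.array([[c,-n],[n,c]])).round(1),"yaw rel",np.degrees(s["eef_rot"][2]).round(2)-YA,"z",np.round(s["ee_pos"][2],1),"t",s["time"])
E
python3 -W ignore -c "
from h import *
look('w5');cap('w5');rel()" | grep -v "[TW] "
```

```text
6.95 [585.1  39.   85.8] [-1.7999e+02  3.0000e-02  1.9200e+01] [-0.1  0.3 -0.8] 0.603
w5 ends along [-46.   56.5] yaw rel 5.06 across at along=0 -42.5 resid 0.59 n 27
  axis pt world [580.9  46.9]
tcp in line frame [  2.6 -50.7] yaw rel 7.630000000000001 z 85.9 t 7.05
```

servo_tool:
  steps:
    - [[0, 0, 0.008, 0, 0, 0, 60], [0, 0, 0.0115, 0, 0, 0, 60], [0, -0.004, 0.0115, 0, 0, 0, 60], [0, -0.01, 0.0115, 0, 0, 0, 60], [0, -0.016, 0.0115, 0, 0, 0, 60], [0, -0.022, 0.0115, 0, 0, 0, 60], [0, -0.028, 0.0115, 0, 0, 0, 60], [0, -0.032, 0.0115, 0, 0, 0, 60]]

```text
time: 7.85
ee_pos: [575.6, 70.2, 75.3]
eef_rot: [3.141, -0.002, 0.336]
force: [0.4, 0.2, 6.2]
opening: 0.6
```

servo_tool:
  steps:
    - [[0, 0, 0, 0, 0, 0, 60], [0, 0, -0.004, 0, 0, 0, 60], [0, 0, -0.0115, 0, 0, 0, 60], [0, 0.007, -0.0115, 0, 0, 0, 60], [0, 0.014, -0.0115, 0, 0, 0, 60], [0, 0.016, -0.0115, 0, 0, 0, 60], [0, 0.016, -0.0115, 0, 0, 0, 60], [0, 0.016, -0.0115, 0, 0, 0, 60]]

```text
time: 8.65
ee_pos: [579.9, 54.2, 85.8]
eef_rot: [-3.141, 0.0, 0.335]
force: [0.1, 0.1, 0.2]
opening: 0.603
```

```bash
python3 -W ignore -c "
from h import *
look('w6');cap('w6');rel()" | grep -v "[TW] "
```

```text
8.65 [579.9  54.2  85.8] [-1.7999e+02  3.0000e-02  1.9200e+01] [0.1 0.1 0.2] 0.603
w6 ends along [-47.5  55.8] yaw rel 5.34 across at along=0 -26.4 resid 0.64 n 26
  axis pt world [577.7  62.7]
tcp in line frame [  0.5 -34.7] yaw rel 7.639999999999999 z 85.9 t 8.75
```

servo_tool:
  steps:
    - [[0, 0, 0.008, 0, 0, 0, 60], [0, 0, 0.0115, 0, 0, 0, 60], [0, -0.004, 0.0115, 0, 0, 0, 60], [0, -0.01, 0.0115, 0, 0, 0, 60], [0, -0.016, 0.0115, 0, 0, 0.5, 60], [0, -0.022, 0.0115, 0, 0, 1, 60], [0, -0.027, 0.0115, 0, 0, 2, 60], [0, -0.03, 0.0115, 0, 0, 2.5, 60]]

```text
time: 9.55
ee_pos: [571.2, 83.5, 75.4]
eef_rot: [3.142, -0.003, 0.292]
force: [0.7, -0.8, 5.6]
opening: 0.6
```

servo_tool:
  steps:
    - [[0, 0, 0, 0, 0, 0, 60], [0, 0, -0.004, 0, 0, 0, 60], [0, 0, -0.0115, 0, 0, 0, 60], [0, 0.007, -0.0115, 0, 0, 0, 60], [0, 0.014, -0.0115, 0, 0, 0, 60], [0, 0.016, -0.0115, 0, 0, 0, 60], [0, 0.016, -0.0115, 0, 0, 0, 60], [0, 0.016, -0.0115, 0, 0, 0, 60]]

```text
time: 10.35
ee_pos: [574.6, 67.2, 85.8]
eef_rot: [-3.141, 0.0, 0.291]
force: [-0.6, 1.0, 1.2]
opening: 0.599
```

```bash
python3 -W ignore -c "
from h import *
look('w7');cap('w7');rel()" | grep -v "[TW] "
```

```text
10.35 [574.6  67.2  85.8] [-1.7999e+02  2.0000e-02  1.6700e+01] [-0.6  1.   1.2] 0.599
w7 ends along [-48.4  51.9] yaw rel 4.52 across at along=0 -10.8 resid 0.26 n 25
  axis pt world [574.6  77.9]
tcp in line frame [ -2.1 -21. ] yaw rel 5.139999999999999 z 85.9 t 10.45
```

View pics/w7.png

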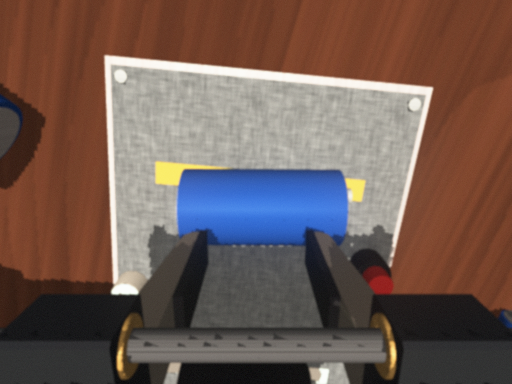

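servo_tool:
  steps:
    - [[0, -0.001, 0.008, 0, 0, 0, 60], [0, -0.001, 0.0115, 0, 0, 0, 60], [0, -0.004, 0.0115, 0, 0, 0.8, 60], [0, -0.008, 0.0115, 0, 0, 2, 60], [0, -0.012, 0.0115, 0, 0, 3.4, 60], [0, -0.016, 0.0115, 0, 0, 5, 60], [0, -0.02, 0.0115, 0, 0, 6.5, 60], [0, -0.021, 0.0115, 0, 0, 7, 60]]

```text
time: 11.25
ee_pos: [569.7, 88.4, 75.3]
eef_rot: [-3.141, -0.002, 0.17]
force: [1.0, -0.2, 6.4]
opening: 0.601
```

servo_tool:
  steps:
    - [[0, 0, 0, 0, 0, 0, 60], [0, 0, -0.002, 0, 0, 0, 60], [0, 0, -0.006, 0, 0, 0, 60], [0, 0, -0.0115, 0, 0, 0, 60], [0, 0.004, -0.0115, 0, 0, 0, 60], [0, 0.008, -0.0115, 0, 0, 0, 60], [0, 0.008, -0.0115, 0, 0, 0, 60], [0, 0.008, -0.0115, 0, 0, 0, 60]]

```text
time: 12.05
ee_pos: [569.9, 79.2, 85.9]
eef_rot: [3.142, 0.0, 0.169]
force: [1.0, 0.1, 0.4]
opening: 0.604
```

```bash
python3 -W ignore -c "
from h import *
look('w8');cap('w8');rel()" | grep -v "[TW] "
```

```text
12.05 [569.9  79.2  85.9] [1.80e+02 2.00e-02 9.69e+00] [1.  0.1 0.4] 0.604
w8 ends along [-47.3  52.7] yaw rel 0.17 across at along=0 -0.0 resid 0.05 n 25
  axis pt world [572.4  88.5]
tcp in line frame [-4.2 -8.3] yaw rel -1.879999999999999 z 85.9 t 12.15
```

servo_tool:
  steps:
    - [[0, 0, -0.01, 0, 0, 0, 60], [0, 0, -0.03, 0, 0, 0, 60], [0, 0, -0.06, 0, 0, 0, 60], [0, 0, -0.09, 0, 0, 0, 60], [0, 0, -0.12, 0, 0, 0, 60], [0, 0.03, -0.14, 0, 0, 0, 60], [0, 0.06, -0.15, 0, 0, 0, 60], [0, 0.07, -0.15, 0, 0, 0, 60]]

```text
time: 12.95
ee_pos: [583.1, 7.2, 238.8]
eef_rot: [3.14, -0.004, 0.166]
force: [0.5, 0.2, -0.4]
opening: 0.601
```

```bash
python3 -W ignore - <<'E'
from h import *
get_image("scene"); look('w9');cap('w9');rel()
d=get_image("scene"); print("scene"); [print(k,v) for k,v in measure(d).items()]
a=cv2.imread("pics/w9.png"); b=d["pixels"]; t=get_image("top")["pixels"]
cv2.imwrite("pics/fin.png",np.hstack([cv2.resize(b[150:310,150:390],(390,260)),cv2.resize(a,(390,260))]))
E
```

```text
13.0 [582.5   6.9 237.5] [ 1.7993e+02 -1.4000e-01  9.4500e+00] [ 0.7 -1.3  0.3] 0.596
W yellow 0.0 0.0 0.0 0.0 0.0
W blue 574.9 89.1 105.4 48.8 11.9
W high1 576.6 88.8 105.6 48.2 11.7 60.9 [224. 135.  73.]
W high3 669.7 49.0 17.1 16.7 -78.0 44.0 [101. 109. 254.]
W high4 608.1 -74.4 102.2 46.5 11.9 61.0 [74. 76. 78.]
T yellow 0.0 0.0 0.0 0.0 0.0
T blue 583.3 111.6 75.5 14.5 1.2
T high1 604.6 -76.8 100.7 48.5 11.8 62.7 [67. 70. 73.]
T high2 582.7 110.0 80.8 15.7 1.6 58.7 [220. 128.  62.]
w9 ends along [-47.4  53.4] yaw rel 0.21 across at along=0 -0.5 resid 0.07 n 25
  axis pt world [572.5  88. ]
tcp in line frame [ -6.8 -77.8] yaw rel -1.92 z 235.7 t 13.1
scene
yellow [632.8 100.4  15.7  15.1 -77.9]
yz 7.487738135039876
blue [556.2  84.4 122.5  47.5  11.5]
blue_z [38.3 54.1 57.8]
high1 (np.float64(393.0), np.float64(70.3), np.float64(68.3), np.float64(26.4), np.float64(78.6), np.float64(70.6), array([182., 152., 130.]))
high2 (np.float64(601.7), np.float64(-77.2), np.float64(85.9), np.float64(46.8), np.float64(11.8), np.float64(61.2), array([67., 70., 72.]))
high3 (np.float64(576.9), np.float64(89.1), np.float64(108.0), np.float64(46.2), np.float64(11.8), np.float64(59.8), array([210., 133.,  64.]))
```

View pics/fin.png

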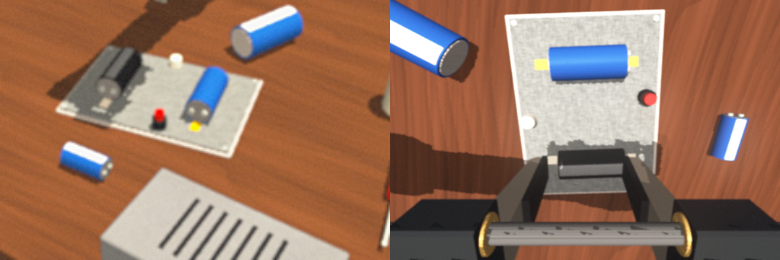

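The picture shows the blue capacitor lying on the yellow line, with yellow showing at both ends. The other objects are where they were, and the gripper is clear. I'm handing it in.

```bash
python3 -c "
from h import *
print(manip.sign_off())"
```

```text
the job is handed in; nothing more can be done
None
```

I rolled the blue capacitor onto the yellow line and handed the job in at about 13 s of the 56 s allowed. It took five light strokes of the open fingertips on its top; the end-of-stroke readings were 5.6–12 N. One of those, about 12 N, was slightly over the suggested 10 N, so I pressed less on the later strokes. I also turned the tool slightly during the strokes to straighten it and bring it nearer the middle of the line.

**Last wrist check, with the gripper clear:**
- **Across the line:** about 0.5 mm off centre.
- **Along the line:** about 3 mm off centre, towards the button end. It started about 5.5 mm off.
- **Angle:** about 0.2° from the line.
- **At rest:** readings 1 s apart, before and after backing off, differ by about 0.5 mm across, so it appears to be at rest.

**Other things on the bench:** the scene camera also puts the capacitor on the line at the same angle. The black capacitor and the pushbutton measure within 1–2 mm of where they were. The dial shows no change by eye.

**What I could not use:** the arm partly blocked the top camera at the end, so I ignored its reading of the blue capacitor. The mug, jar, tin and screwdriver were not re-measured, but the arm never went low near them.

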